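Stand the fallen reagent bottle up and take its temperature

TASK

One tall reagent bottle has fallen over onto the divider of the aluminium tray: stand it upright on the floor of the middle bay, from which it fell, and let go of it. Then take the contact thermometer out of its stand and hold it upright with its sprung tip on the round rubber disc in the middle of that bottle's cap, pressing gently so that the tip is pushed in about half of its 10 mm travel; finish while still holding it there. Leave the other bottles and the things on the bench where they are.

Things in the scene. Friction and masses are not known exactly. Their poses are not given: they have to be found in the camera images.
- bottle_mid (a point): Centre, half-way up, of the fallen tall reagent bottle, on its axis 52 mm above its base. White plastic, square 44 x 44 mm body 80 mm high, then a neck 4 mm high and a round grey cap (32 mm across, 20 mm high): 104 mm overall, about 200 g. Own z runs from base to cap, own x and y are square to the flat sides.
- bottle_mark (a point): Centre of the dark rubber disc (14 mm across, flush) in the top of the tall bottle's cap, on its axis, 104 mm above its base.
- tray: Fixed aluminium bottle tray, a lane 72 mm wide (x), 274 mm long (y); origin at the centre of its underside, on the bench. Floor 6 mm thick; outer walls 20 mm high above the bench; two dividers 6 mm thick, 34 mm high above the bench, centred at y -68 and +28 mm. The two end bays hold one short neighbour each, the middle bay belongs to the tall bottle.
- bay (a point): Centre of the middle bay's floor, on the floor's upper face (6 mm above the bench); axes as the tray. The bay is 90 mm long (y) and 60 mm wide (x).
- short_mid (a point): Centre, half-way up, of a short square bottle, 44 x 44 mm, 66 mm high with its cap, standing in one of the end bays. Leave alone.
- jar_mid (a point): Centre, half-way up, of a short round jar, 42 mm across, 55 mm high, standing in the other end bay. Leave alone.
- probe_grip (a point): Centre of the handle of the contact thermometer (about 130 g), half-way up. The handle is an upright grey box, 24 mm (own x) by 32 mm (own y) by 90 mm high (own z, up); grasp it across the 24 mm. Below the handle a steel shaft 10 mm thick reaches 45 mm down and the brass sprung tip a further 15 mm.
- probe_tip (a point): The end of the thermometer's sprung tip (7 mm thick, flat end), on the handle's axis; with the tip fully out it lies 105 mm below the handle's centre.
- plunger (a joint): How far the sprung tip is pushed into the shaft: 0 fully out, 0.010 m fully in. It starts to move at about 1 N and takes 0.4 N more per mm (3 N half-way).
- stand: Fixed plastic stand of the thermometer, 90 x 84 mm; origin at the centre of its underside, on the bench. The handle's underside rests on a plate 81 mm above the bench, shaft and tip hang through a 17 mm hole; a collar 18 mm high surrounds the handle's foot with 2 mm play. Lift the thermometer straight up by at least 70 mm to clear it.
- probe: The same thermometer; origin at the centre of the handle's underside, z up.
- bottle: The same tall bottle; origin at the centre of its base, z towards the cap. At the start it leans 65 degrees from upright towards the tray's +y: lower base edge on the middle bay's floor, one flat side on the divider, cap beyond the divider. Its own x axis is level, along the tray's x: the two faces square to x are upright and free to grasp.
- dropper: Small dropper bottle, 34 mm across, 75 mm high, standing on the bench; origin at its base. Leave alone.
- slide_rack: Black rack for microscope slides, 66 x 44 x 38 mm, on the bench; origin at its underside. Leave alone.
- tub: Yellow open tub, 110 mm across, 110 mm high, on the bench; origin at its underside. Leave alone.
- pencil: Pencil lying on the bench, 150 mm long, 8 mm thick. Leave alone.
- wash: Clear bottle, 64 mm across, 150 mm high, at the back of the bench; origin at its base. Leave alone.
Not all that is in view belongs to the job. There is more than one size of the probe; the job needs the largest.

How it is judged (in metres and radians):
On the way:
1. the tall bottle stands upright in the middle bay, let go (angle between bottle_mid's own z axis and vertical below 0.1 rad and y of bottle_mid in the frame of bay between -0.026 and 0.026 m and x of bottle_mid in the frame of bay between -0.012 and 0.012 m and z of bottle_mid in the frame of bay between 0.049 and 0.055 m and contact force between the fingers and bottle below 0.1 N and linear speed of bottle below 0.03 m/s), for 0.3 s.
At the end, for the whole second after the job is handed in: Tall bottle on the middle bay's floor (tilt under 6 deg, within 26 mm along, 12 mm across), untouched by fingers; thermometer held still by fingers only, within 7 deg of upright, tip within 7 mm of the disc's centre, pushed in 2-8 mm (0.8-8 N). Neighbours upright, within 30 mm (angle between each of bottle_mid, short_mid, jar_mid's own z axis and vertical below 0.1 rad and y of bottle_mid in the frame of bay between -0.026 and 0.026 m and x of bottle_mid in the frame of bay between -0.012 and 0.012 m and z of bottle_mid in the frame of bay between 0.049 and 0.055 m and distance of each of short_mid, jar_mid from where it was at the start of the episode below 0.03 m and horizontal distance between probe_tip and bottle_mark below 0.007 m and distance between probe_tip and bottle_mark below 0.008 m and angle between probe_grip's own z axis and vertical below 0.12 rad and z of probe_grip in the frame of bottle_mark above 0.08 m and value of joint plunger between 0.002 and 0.008 m and contact force between probe and bottle between 0.8 and 8 N and contact force between the fingers and probe above 1 N and contact force between the fingers and bottle below 0.1 N and contact force between probe and stand below 0.05 N and contact force between probe and tray below 0.05 N and linear speed of probe below 0.03 m/s); the arm keeps its last pose, push and grip.
It fails at once if the short bottle or the jar is tipped or shoved more than 40 mm (angle between any of short_mid, jar_mid's own z axis and vertical above 0.5 rad or distance of any of short_mid, jar_mid from where it was at the start of the episode above 0.04 m).
It fails at once if another thing on the bench is moved more than 40 mm (distance of any of dropper, slide_rack, tub, pencil, wash from where it was at the start of the episode above 0.04 m).
It fails at once if the thermometer is pressed on the bottle with more than 20 N (contact force between probe and bottle above 20 N).
It also fails if it takes over 58 s, if anything falls off the work surface, if the arm or the gripper's body presses on something with over 40 N, if the wrist force passes 120 N, or if a joint passes its speed limit or range.

ROBOT

A 7-joint arm with a two-finger parallel gripper is mounted at the origin on the work surface. World frame = base frame: x ahead of the robot, y to its left, z up, the work surface at z = 0. Lengths are in mm, angles in rad, forces in N, time in s.
With the tool pointing down it reaches from about 400 to 900 mm from the base axis. Payload 5.6 kg.
Tool frame: the origin (TCP) lies midway between the tips of the shut fingers; the grasp point (between the pads) lies 19 mm behind it; z points along the fingers, y is the line along which they close (so a half turn about z gives the same grasp; the last joint's range is limited). The gripper opens to 92 mm and grips with 3 to 60 N. Pads are 20 mm wide; open, the fingers measure 128 mm over their backs; the gripper's body (75 mm by 189 mm) begins 69 mm behind the grasp point.
Start: joints at [1.12, 0.468, -0.012, 1.603, 0.006, 1.071, -0.056], TCP at [257.744, -596.723, 178.692] pointing down, gripper open.
Joint ranges: [-2.53, 2.53], [-0.31, 2.02], [-1.57, 1.55], [0.28, 2.44], [-1.29, 4.43], [0.15, 1.84], [-2.92, 2.92]. Speed limits (rad/s): [2.57, 2.57, 3.14, 3.14, 3.14, 3.14, 3.14].

INTERFACE

Orientations are given as a rotation vector (axis times angle).
In Python, from cell import robot, grip, kin, viewer gives the robot as it stands. Calls block until the motion is done:
- robot.movep(position, orientation): joint-space move of the TCP to a pose.
- robot.servo_line(position, feed=150, rotation=None): straight line of the TCP; rotation=None keeps the orientation; feed is the mean speed in mm/s.
- robot.goto_joints(angles): joint-space move.
- grip(opening, newtons=None): opening from 0.0 (shut) to 1.0 (fully open); newtons is the grip in N (None keeps the last); returns when the fingers have stopped.
- robot.hold(seconds).
- kin.ik(position, orientation): joint angles nearest the present ones, or None.
- robot.observe(): the state.
- viewer.read_camera(name): name is "scene" or "top"; returns the picture (384x512x3 uint8, red, green, blue); there is no depth.
- viewer.camera_info(name): a dict with "camera_matrix" (3x3 intrinsics, pixels), "R" (3x3) and "t" (3): a world point X has camera coordinates R X + t. Camera axes: x right, y down, z forward; pixel columns grow to the right and rows downward; lengths in mm; the calibration is good to about 2 mm. A picture is of the moment at which its call begins. camera_info takes no time and is no camera call.
A pose or a line that the arm cannot do raises robot.IKError and nothing moves.
- robot.job_done(): hands the job in; it is judged then, once.
Trained networks look in the newest picture that a camera, given by its name, has taken for a name from the list of things; names that differ only in an ending like _2 or _b are one class to them, and where a whole thing is asked for, a point or a joint stands for the part that bears it (a point fixed in the world has none). Each returns a list of dicts, best first, with "confidence" (0 to 1); they miss things now and then, are a little off and sometimes report something else, mostly with a low value. They report only what shows in the picture. A call takes as long as a camera call. They do not tell look-alikes from the thing itself.
- viewer.silhouettes(name, camera): "mask" (384x512 bool, what is visible of it).
- viewer.pinpoint(name, camera): "at" ([x, y, z] in mm, in the coordinates of the camera as it stood for that picture, good to about 4 mm: a listed point, or the origin of a listed thing).
The state is a dict: "t": time; "joints": joint angles; "joint_velocities": joint speeds; "joint_torque": joint torques, N m; "tcp_pos": TCP position; "tcp_rot": TCP orientation; "contact_force": force on the tool from outside, world axes, zero at the start; "wrist_torque": the same for the moment, N m; "grip_width": opening from 0.0 (shut) to 1.0 (fully open); "grip_force": force on a finger pad.
Only numpy, scipy, OpenCV 4.12 (cv2) and the standard library are available. Lean on these libraries where they do the work, as an engineer would, in place of code of your own. Each camera call takes 0.05 s, during which the arm holds its last target. There are 200 camera calls.

## Working session

There is one attempt and no reset: what is moved stays moved. The work goes in short steps, each a Python script; the robot and the scene stay as the last script left them, time stands still between calls to the robot, and variables do not carry over. Pictures are saved under pics/ and viewed, at most 10 in all, crops included, and the job is handed in when it is done.

```bash
ls; mkdir -p pics; cat > h.py <<'E'
import numpy as np, cv2
from scipy.spatial.transform import Rotation as Rn
from cell import robot, grip, kin, viewer
def shot(cam,fn=None):
    im=viewer.read_camera(cam)
    if fn: cv2.imwrite('pics/'+fn,im[:,:,::-1])
    return im
def world(p,cam):
    c=viewer.camera_info(cam); return np.array(c['R']).T@(np.array(p)-np.array(c['t']))
def pix(P,cam):
    c=viewer.camera_info(cam); q=np.array(c['camera_matrix'])@(np.array(c['R'])@np.array(P)+np.array(c['t'])); return q[:2]/q[2]
E
python3 - <<'E'
from h import *
np.set_printoptions(precision=1,suppress=True)
a=shot('scene','s1.png'); b=shot('top','t1.png')
for cam in ('scene','top'):
    c=viewer.camera_info(cam); print(cam,np.array(c['camera_matrix'])[0,0], -np.array(c['R']).T@np.array(c['t']),np.array(c['R'])[2])
    for n in ('bottle_mid','bottle_mark','bottle','tray','bay','short_mid','jar_mid','probe_grip','probe_tip','stand','dropper','slide_rack','tub','pencil','wash'):
        try:
            for d in viewer.pinpoint(n,cam)[:4]:
                w=world(d['at'],cam); print(cam,n,round(d['confidence'],2),w,pix(w,cam))
        except Exception as e: print(n,e)
print(robot.observe()['tcp_rot'],robot.observe()['t'])
E
```

```text
pics
scene 389.4692284748348 [1307.5 -164.   913.2] [-0.7  0.2 -0.7]
scene bottle_mid 0.69 [518.4 -94.9  48.5] [211.4 209.7]
scene bottle_mark 0.65 [515.9 -50.4  66.8] [225.5 202.2]
scene bottle_mark 0.53 [ 518.3 -121.3    5.7] [204.  220.7]
scene bottle 0.73 [ 514.9 -144.8   20.1] [195.7 218.3]
scene tray 0.89 [518.1 -98.5  -3.3] [211.6 221.1]
scene tray 0.51 [520.3 -97.5  45.1] [210.8 211.1]
scene bay 0.95 [ 516.6 -121.1    6. ] [204.  220.2]
scene bay 0.44 [517.3 -94.9  -3.4] [212.7 220.7]
scene short_mid 0.6 [ 515.  -195.4   39.1] [178.1 217.4]
scene jar_mid 0.66 [524.8   3.4  34. ] [244.  208.4]
scene probe_grip 0.62 [538.5 263.5 121.8] [329.4 175.4]
scene probe_grip 0.53 [438.1 243.5  73. ] [309.7 167.1]
scene probe_grip 0.45 [556.9 368.   73.5] [361.3 185. ]
scene stand 0.68 [540.8 265.8   2.8] [325.3 203.1]
scene dropper 0.74 [692.3 204.7  -2. ] [324.9 245. ]
scene slide_rack 0.52 [449.  132.1   0.9] [276.8 191.3]
scene slide_rack 0.5 [518.4 -98.9  -2.4] [211.5 221. ]
scene tub 0.89 [592.8 488.   -3.6] [396.  203.1]
scene pencil 0.49 [ 514.9 -200.6   39.9] [176.3 217.5]
scene
[... 675 characters left out ...]
[332.5 199.5]
top jar_mid 0.55 [516.   -0.4  29.1] [271.  199.3]
top jar_mid 0.47 [534.3 263.2  80.7] [188.7 194. ]
top probe_grip 0.71 [537.7 261.1 121.7] [186.7 191.5]
top probe_grip 0.64 [429.3 241.3  78.2] [195.8 226.9]
top probe_grip 0.38 [550.1 368.6  76.6] [156.3 190. ]
top probe_tip 0.5 [511.4 -98.2  46.2] [301.2 199.6]
top stand 0.66 [538.  259.9  -5.9] [194.9 195.5]
top stand 0.27 [511.3 -51.3  66.9] [287.2 199.4]
top dropper 0.48 [693.4 202.4  -0.3] [211.  150.4]
top slide_rack 0.59 [450.6 128.9   2.5] [233.1 220.1]
top tub 0.9 [583.7 486.4   1.6] [128.8 183.5]
top pencil 0.68 [ 302.1 -418.9   -0.4] [398.5 261.5]
top wash 0.81 [730.6 300.4  -3.4] [183.1 140.8]
[ 3.1  0.6 -0. ] 1.6
```

View pics/s1.png

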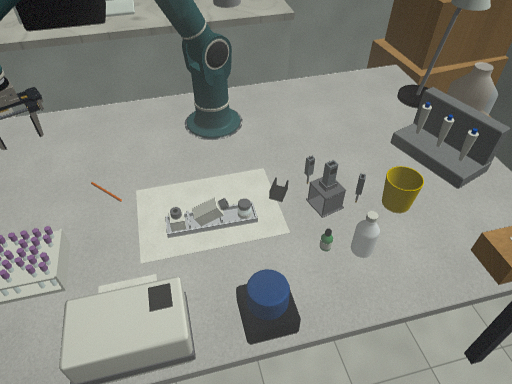

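View pics/t1.png

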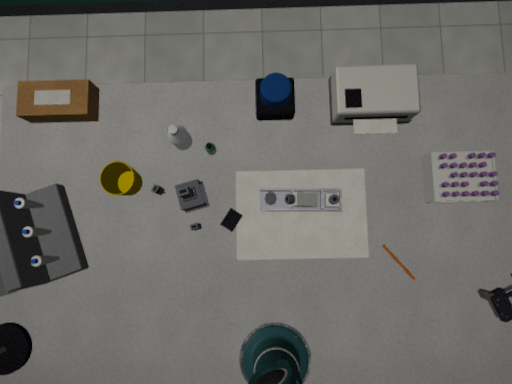

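Scene: the tray is at px (211,215), with the tall bottle leaning in it. There are three thermometers, at (329,175), (310,167) and (361,185). The middle one is the tallest, stands highest (z 122 against about 75) and has the full-size stand. I'll confirm with a crop and get the yaws.

```bash
python3 - <<'E'
from h import *
np.set_printoptions(precision=3,suppress=True)
a=shot('scene'); b=shot('top')
A=cv2.resize(a[140:240,290:390],(500,500),interpolation=3); B=cv2.resize(b[165:240,145:220],(300,300),interpolation=3); C=cv2.resize(b[180:220,250:350],(500,200),interpolation=3)
o=np.zeros((500,800,3),np.uint8);o[:,:500]=A;o[:300,500:]=B;o[300:,500:]=C[:, :][:, 100:400];cv2.imwrite('pics/c1.png',o[:,:,::-1])
def plane(uv,z):
    c=viewer.camera_info('top');R=np.array(c['R']);t=np.array(c['t']);d=R.T@np.linalg.inv(c['camera_matrix'])@np.r_[uv,1];p=-R.T@t
    return p+d*(z-p[2])/d[2]
for n,z in (('tray',20),('stand',81),('probe',171)):
    for d in viewer.silhouettes(n,'top')[:2]:
        m=d['mask'].astype(np.uint8);k=max(cv2.findContours(m,0,2)[0],key=cv2.contourArea)
        P=np.array([plane(q[0],z)[:2] for q in k],np.float32)
        print(n,round(d['confidence'],2),m.sum(),cv2.minAreaRect(P),cv2.boundingRect(k))
E
```

```text
stand 0.74 609 ((531.2662353515625, 255.53750610351562), (94.52189636230469, 89.20925903320312), 15.519344329833984) (175, 180, 34, 32)
probe 0.63 60 ((433.5460205078125, 224.9624481201172), (26.393978118896484, 17.367496490478516), 88.82630920410156) (191, 222, 10, 7)
probe 0.43 153 ((532.1083374023438, 255.7068634033203), (47.20646286010742, 32.75811004638672), 89.90411376953125) (177, 186, 17, 12)
```

View pics/c1.png

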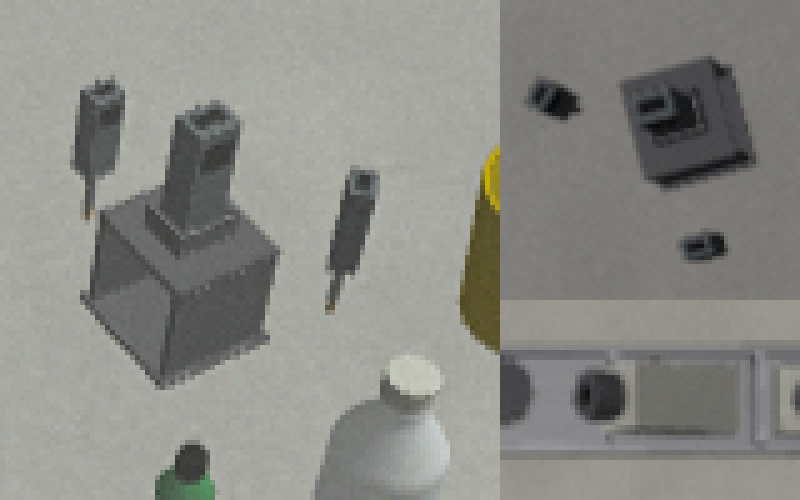

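The crop confirms that the largest thermometer is the one in the stand at (329,175), with stand yaw about +15°. The other two are small look-alikes. Next: tray yaw and an IK check of the plan.

```bash
cat >> h.py <<'E'
def rot(yaw,tilt,flip):
    """tool z down, tilted by `tilt` (deg, + = pointing to +y of yaw frame), tool y along yaw-frame x (flip: -x)"""
    z=np.array([0,np.sin(np.radians(tilt)),-np.cos(np.radians(tilt))]); y=np.array([-1. if flip else 1.,0,0])
    return (Rn.from_euler('z',yaw,degrees=True)*Rn.from_matrix(np.c_[np.cross(y,z),y,z]))
def tcp(grasp,r): return np.array(grasp)+19*r.apply([0,0,1])
E
python3 - <<'E'
from h import *
np.set_printoptions(precision=2,suppress=True)
b=shot('top'); g=cv2.GaussianBlur(b,(3,3),0).astype(float).mean(2)
def plane(uv,z):
    c=viewer.camera_info('top');R=np.array(c['R']);t=np.array(c['t']);d=R.T@np.linalg.inv(c['camera_matrix'])@np.r_[uv,1];p=-R.T@t
    return p+d*(z-p[2])/d[2]
for lo,hi,s in ((184,194,-1),(205,215,1)):
    P=[]
    for u in range(264,338,2):
        d=np.clip(s*np.diff(g[lo:hi,u]),0,None); d[d<d.max()*.4]=0; P.append(plane([u,lo+.5+(d*np.arange(len(d))).sum()/d.sum()],20 if s<0 else 10)[:2])
    P=np.array(P,np.float32); f=cv2.fitLine(P,cv2.DIST_HUBER,0,.01,.01).ravel(); print(P[:,0].mean(), 'yaw', np.degrees(np.arctan(-f[0]/f[1])), f[2:])
for n,yaw,ti,gp in (('b0',-2,-40,(516,-88,51)),('b1',-2,-40,(516,-88,130)),('b2',-2,25,(516,-119,130)),('b3',-2,25,(516,-119,68)),('p',15,0,(538,262,130)),('p1',15,0,(538,262,240)),('p2',15,0,(516,-119,240)),('p2',0,0,(516,-119,215))):
    for fl in (0,1):
        r=rot(yaw,ti,fl); q=kin.ik(tcp(gp,r),r.as_rotvec()); print(n,fl,q if q is None else np.array(q))
E
```

```text
549.724 yaw 0.33805773 [ 549.42 -113.52]
479.2882 yaw -1.432773 [ 477.91 -103.51]
b0 0 [-0.    0.67 -0.39  1.97  1.    1.15 -1.11]
b0 1 [ 0.49  1.03 -1.12  1.95  1.36  1.67  1.85]
b1 0 [ 0.09  0.56 -0.51  1.95  0.94  1.27 -1.  ]
b1 1 [ 0.49  0.84 -1.11  1.93  1.21  1.63  1.97]
b2 0 [ 0.86  0.55 -0.57  1.84 -0.16  0.97  0.4 ]
b2 1 [ 0.33  0.46  0.12  1.88 -0.53  1.05 -2.41]
b3 0 [ 0.85  0.64 -0.56  1.87 -0.11  0.86  0.4 ]
b3 1 [ 0.34  0.56  0.1   1.9  -0.57  0.95 -2.34]
p 0 [ 0.24  0.76 -1.1   1.74  0.75  1.12 -0.83]
p 1 [ 0.33  0.93 -1.33  1.74  0.95  1.28  2.17]
p1 0 [ 0.24  0.58 -1.07  1.64  0.54  1.24 -0.68]
p1 1 [ 0.34  0.74 -1.32  1.64  0.73  1.35  2.32]
p2 0 [ 0.65  0.28 -0.57  1.82  0.17  1.09  0.27]
p2 1 [ 0.22  0.22 -0.06  1.85  0.02  1.07 -2.73]
p2 0 [ 0.6   0.3  -0.53  1.85  0.17  1.04  0.01]
p2 1 [-0.83  0.55  1.37  1.93 -0.6   1.16 -2.38]
```

```bash
python3 - <<'E'
from h import *
np.set_printoptions(precision=2,suppress=True)
r=rot(-1,-40,0); g=np.array([514.5,-88,51.]); d=r.apply([0,0,1]); T=tcp(g,r)
robot.movep(T-110*d,r.as_rotvec())
robot.servo_line(T,feed=120)
o=robot.observe(); print(o['t'],o['contact_force'])
grip(0.0,35)
o=robot.observe(); print(o['t'],o['contact_force'],o['grip_width'],o['grip_force'],o['tcp_pos'])
robot.servo_line(T+[0,0,75],feed=100)
o=robot.observe(); print(o['t'],o['contact_force'],o['grip_width'],o['grip_force'],o['tcp_pos'])
shot('scene','s2.png');cv2.imwrite('pics/s2c.png',cv2.resize(cv2.imread('pics/s2.png')[120:260,130:290],(640,560)))
for cam in('scene','top'):
    if cam=='top': shot('top')
    for n in('bottle_mid','bottle_mark'): print(cam,n,[(round(k['confidence'],2),world(k['at'],cam)) for k in viewer.pinpoint(n,cam)[:2]])
E
```

```text
5.3167 [-0.17  0.35 -0.28]
6.1167 [0.41 0.79 0.55] 0.4695737032176255 34.99742925167084 [ 514.31 -100.23   36.45]
7.0167 [-0.19 -0.56 -2.17] 0.47091846037580193 34.99705374240875 [ 513.93 -100.38  111.05]
scene bottle_mid [(0.69, array([518.4 , -97.96, 125.59])), (0.31, array([518.48, -97.79,  -0.36]))]
scene bottle_mark [(0.83, array([515.69, -50.31, 140.73]))]
top bottle_mid [(0.91, array([509.56, -98.14, 120.67]))]
top bottle_mark [(0.67, array([510.11, -49.73, 141.64])), (0.5, array([ 510.93, -141.29,  104.42]))]
```

View pics/s2c.png

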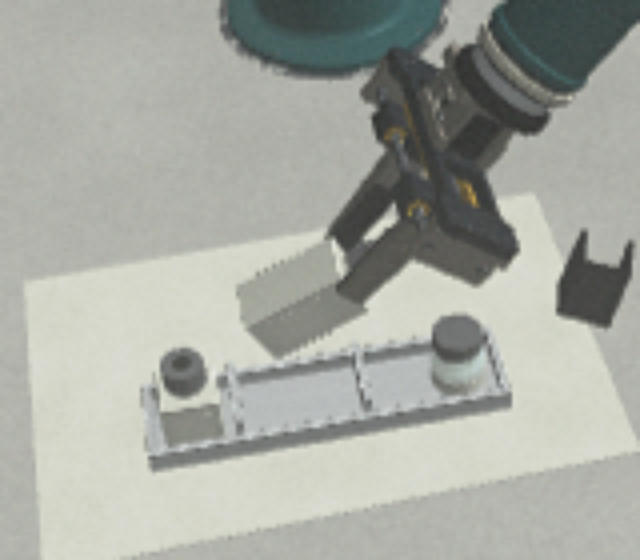

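The bottle is held and lifted; the bay below it is clear, and jar and short bottle are upright. The grasp geometry agrees with the prediction. Now rotate it upright, lower until it touches, release.

```bash
python3 - <<'E'
from h import *
np.set_printoptions(precision=2,suppress=True)
r=rot(-1,25,0); d=r.apply([0,0,1])
def P(z): return tcp([515,-117,z],r)
robot.servo_line(P(130),feed=60,rotation=r.as_rotvec())
robot.servo_line(P(72),feed=80)
robot.hold(.3); f0=robot.observe()['contact_force'][2]; print(f0,robot.observe()['t'])
for z in np.arange(71,64.5,-.7):
    robot.servo_line(P(z),feed=15); f=robot.observe()['contact_force']
    if abs(f[2]-f0)>3: break
print(z,f,robot.observe()['t'])
shot('scene','s3.png');cv2.imwrite('pics/s3c.png',cv2.resize(cv2.imread('pics/s3.png')[120:260,130:290],(640,560)))
E
```

```text
-1.3939458876462294 9.775
66.09999999999998 [-2.49 -1.42  4.81] 11.775
```

View pics/s3c.png

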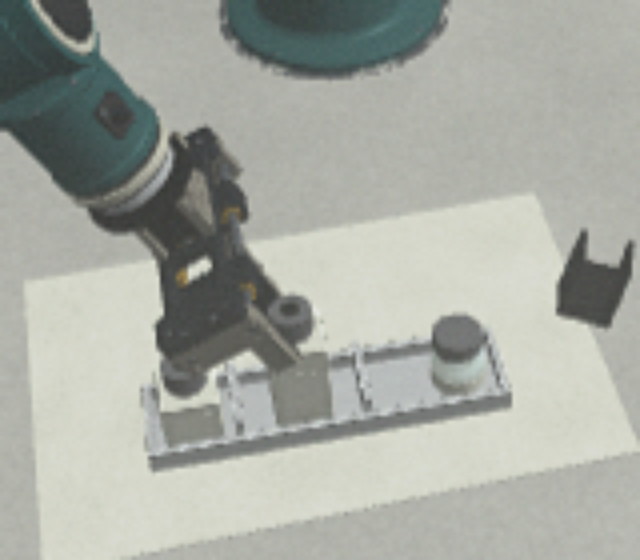

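The bottle is upright in the bay, so I'll release it and retreat, then measure the mark and the probe again with a clear view.

```bash
python3 - <<'E'
from h import *
np.set_printoptions(precision=2,suppress=True)
grip(1.0); o=robot.observe(); r=Rn.from_rotvec(o['tcp_rot']); T=np.array(o['tcp_pos'])
robot.servo_line(T-r.apply([0,0,120]),feed=150)
rp=rot(15,0,0); robot.movep([538,180,260],rp.as_rotvec())
for cam in('scene','top'):
    shot(cam,f'{cam}4.png')
    for n in('bottle_mid','bottle_mark','bay','short_mid','jar_mid','probe_grip','stand'): print(cam,n,[(round(k['confidence'],2),world(k['at'],cam)) for k in viewer.pinpoint(n,cam)[:2]])
print(robot.observe()['t'])
a=cv2.imread('pics/scene4.png')[130:250,130:290];b=cv2.imread('pics/top4.png')[170:230,240:320]
cv2.imwrite('pics/c4.png',np.hstack([cv2.resize(a,(440,330)),cv2.resize(b,(360,330)) if 0 else cv2.resize(b,(360,330))]))
E
```

```text
scene bottle_mid [(0.93, array([ 520.91, -116.49,   59.08]))]
scene bottle_mark [(0.64, array([ 516.08, -120.3 ,  106.66])), (0.52, array([693.81, 202.98,  -2.09]))]
scene bay [(0.8, array([ 517.57, -121.15,    5.91]))]
scene short_mid [(0.88, array([ 513.95, -200.7 ,   40.71])), (0.24, array([ 516.56, -117.32,   -0.35]))]
scene jar_mid [(0.77, array([521.48,  -0.09,  30.03]))]
scene probe_grip [(0.84, array([538.26, 262.73, 123.13])), (0.54, array([552.5 , 364.57,  75.35]))]
scene stand [(0.85, array([538.69, 265.09,  -3.47]))]
top bottle_mid [(0.53, array([ 512.36, -121.3 ,   55.61]))]
top bottle_mark [(0.49, array([ 510.93, -118.13,  107.41]))]
top bay [(0.95, array([ 515.53, -116.1 ,    9.07]))]
top short_mid [(0.8, array([ 511.22, -202.02,   39.99]))]
top jar_mid [(0.49, array([518.94,   1.37,  30.87]))]
top probe_grip [(0.51, array([431.78, 241.83,  79.79])), (0.48, array([549.08, 368.1 ,  78.82]))]
top stand []
15.8333
```

View pics/c4.png

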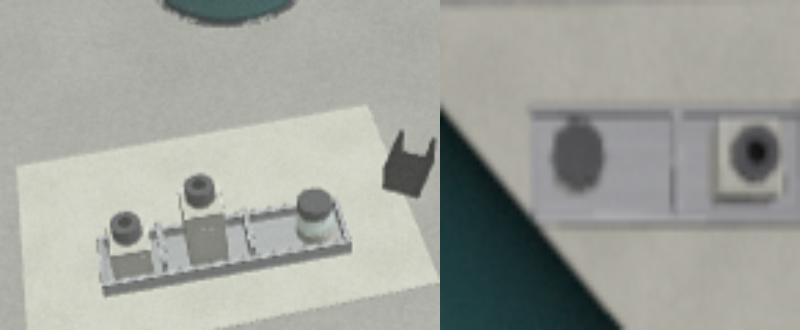

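Bottle standing alone, mark at about (514.5,-119,110). Now the thermometer.

```bash
python3 - <<'E'
from h import *
np.set_printoptions(precision=2,suppress=True)
r=rot(15,0,0); g=np.array([538.2,262.5,132]); T=tcp(g,r)
robot.servo_line(T+[0,0,120],feed=150,rotation=r.as_rotvec())
robot.servo_line(T,feed=120)
o=robot.observe(); print(o['contact_force'])
grip(0.0,40); o=robot.observe(); print(o['t'],o['contact_force'],o['wrist_torque'],o['grip_width']*92,o['grip_force'],o['tcp_pos'])
robot.servo_line(T+[0,0,130],feed=100)
o=robot.observe(); print(o['t'],o['contact_force'],o['grip_width']*92,o['tcp_pos'])
shot('scene','s5.png');shot('top')
for cam in('scene','top'):
    for n in('probe_grip','probe_tip'): print(cam,n,[(round(k['confidence'],2),world(k['at'],cam)) for k in viewer.pinpoint(n,cam)[:3]])
cv2.imwrite('pics/c5.png',cv2.resize(cv2.imread('pics/s5.png')[60:240,250:410],(640,600)))
E
```

```text
[-0.85  0.67  0.07]
18.7417 [-0.25 -0.27  0.18] [-0.   -0.07 -0.04] 23.90509494923039 39.78265106678009 [538.09 262.49 112.89]
20.1917 [ 0.37 -0.39 -0.4 ] 24.143789746954415 [537.92 262.17 242.23]
scene probe_grip [(0.8, array([538.44, 262.94, 254.8 ])), (0.71, array([552.4 , 367.08,  77.16])), (0.64, array([436.84, 245.49,  76.96]))]
scene probe_tip []
top probe_grip []
top probe_tip []
```

View pics/c5.png

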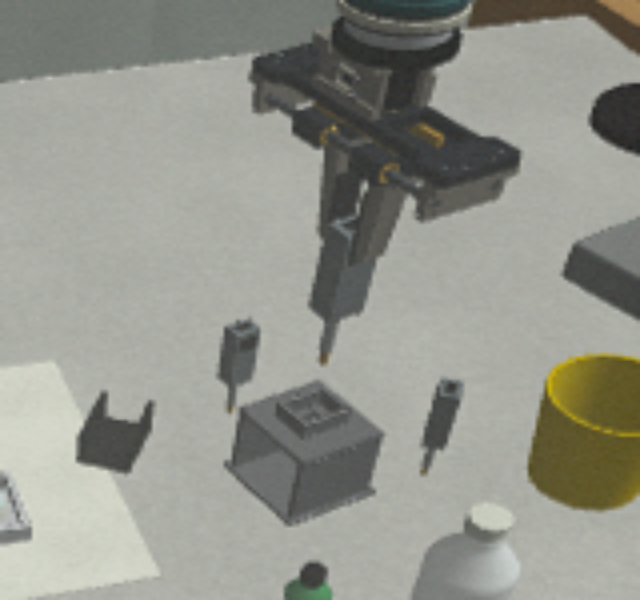

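The thermometer is held upright, tip out, handle centre at z 255 as predicted. Carry it over the cap and check the alignment.

```bash
python3 - <<'E'
from h import *
np.set_printoptions(precision=2,suppress=True)
r=rot(15,0,0)
robot.servo_line([514.5,-119,245],feed=130,rotation=r.as_rotvec())
robot.servo_line([514.5,-119,213],feed=60); robot.hold(.4)
o=robot.observe(); print(o['t'],o['contact_force'],o['tcp_pos'])
shot('scene','s6.png');shot('top','t6.png')
for cam in('scene','top'):
    for n in('probe_grip','probe_tip','bottle_mark','bottle_mid'): print(cam,n,[(round(k['confidence'],2),world(k['at'],cam),pix(world(k['at'],cam),cam)) for k in viewer.pinpoint(n,cam)[:2]])
print(pix([514.5,-119,121],'scene'),pix([514.5,-119,110],'scene'))
cv2.imwrite('pics/c6.png',cv2.resize(cv2.imread('pics/s6.png')[130:230,165:245],(480,600),interpolation=cv2.INTER_CUBIC))
E
```

```text
24.6667 [ 0.49 -0.05 -1.08] [ 514.56 -119.05  213.15]
scene probe_grip [(0.91, array([ 512.7 , -116.18,  225.41]), array([197.78, 165.22])), (0.62, array([554.49, 366.32,  74.43]), array([360.49, 184.36]))]
scene probe_tip [(0.19, array([ 516.21, -121.28,  104.2 ]), array([200.68, 197.94]))]
scene bottle_mark [(0.81, array([ 513.13, -118.61,  109.03]), array([201.27, 195.86])), (0.69, array([695.94, 204.08,  -4.14]), array([325.08, 246.42]))]
scene bottle_mid [(0.75, array([ 522.56, -117.86,   55.35]), array([203.83, 210.64])), (0.7, array([541.42, 261.13,   2.52]), array([323.98, 203.6 ]))]
top probe_grip [(0.52, array([427.36, 239.13,  79.17]), array([196.45, 227.5 ])), (0.51, array([552.1 , 369.06,  78.06]), array([156.07, 189.32]))]
top probe_tip []
top bottle_mark [(0.56, array([ 509.44, -118.68,  106.14]), array([309.98, 198.42])), (0.42, array([693.56, 203.4 ,  -2.15]), array([210.79, 150.49]))]
top bottle_mid [(0.19, array([ 515.92, -117.68,  222.92]), array([315.32, 192.28]))]
[200.79 193.3 ] [201.17 195.98]
```

View pics/c6.png

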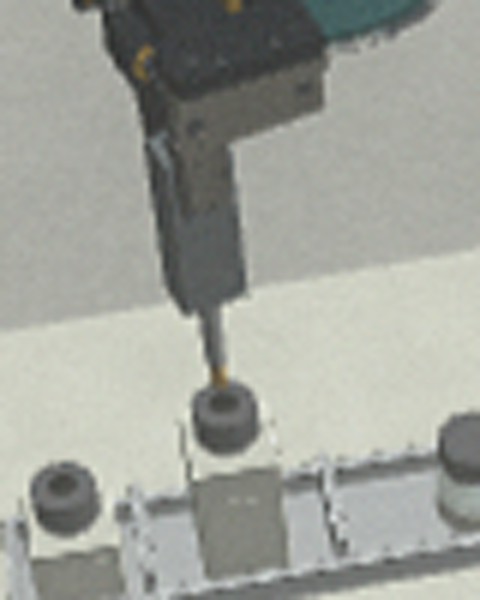

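Tip at px about (201.7,193.3), just above the disc at about (203.3,196.3). It looks 1 px (~3 mm) short in y, so I'll measure that subpixel from the stored pictures.

```bash
python3 - <<'E'
from h import *
np.set_printoptions(precision=2,suppress=True)
for nm in('scene4','s6'):
    im=cv2.imread(f'pics/{nm}.png').astype(float); g=im.mean(2); s=im[:,:,2]-im[:,:,0]
    v,u=np.mgrid[190:203,195:212]
    if nm=='scene4':
        w=np.clip(70-g[190:203,195:212],0,None); w[w<0]=0
    else: w=np.clip(s[188:200,195:212]-25,0,None); v,u=np.mgrid[188:200,195:212]
    print(nm,(w*u).sum()/w.sum(),(w*v).sum()/w.sum())
    print(g[186:204,196:210].astype(int) if nm=='scene4' else np.dstack([s[186:200,196:210]]).astype(int)[:,:,0])
print([pix(p,'scene') for p in ([514.5,-119,124],[514.5,-119,110],[517.5,-119,110],[514.5,-116,110])])
E
```

```text
scene4 nan nan
[[201 202 202 201 200 203 202 206 204 204 205 202 204 202]
 [204 201 203 201 204 205 202 203 202 205 204 203 207 204]
 [203 202 202 204 201 204 203 201 203 203 205 200 203 200]
 [201 199 202 201 200 201 205 202 202 203 202 200 203 203]
 [201 201 202 199 199 202 205 203 203 199 199 200 201 202]
 [199 200 202 201 206 205 207 209 205 202 205 205 200 203]
 [201 205 205 202 205 202 200 200 201 210 203 203 203 203]
 [206 204 210 193 191 170 145 148 172 197 205 204 206 200]
 [203 202 193 145 106 105 107 112 112 129 171 205 207 204]
 [207 167 111 111 111  86  87 100 112 112 114 183 209 208]
 [201 125 109 115  79  75  77  75  87 118 112 156 211 209]
 [186 105 115 105  77  74  74  78  86 117 115 111 219 215]
 [212 105 115 116  94  85  83  97 105 118 117 105 208 219]
 [210  88 112 115 117 118 120 118 117 112 107 101 201 215]
 [201 102  86 104 114 115 113 111 112 113  98 101 175 199]
 [203 130  78  81  86  91  93  86  93  97  97 102 155 198]
 [204 137  74  80  83  83  84  86  94  96  98 109 185 203]
 [207 173  87  78  83  87  83  87  94  92 107 148 204 203]]
s6 201.55645161290323 192.1048387096774
[[11  9 10  1  4  1  7 10 11 12  9 10 10  9]
 [10 12 10 -1  0  2  7 11 10  9 11 13 11 11]
 [ 8 13 12 -1  1  0  6  9 11 10 12 11 10 12]
 [12 11 13  2 -1  0  2 12 12 10 10 13  7 12]
 [11 11 11  5  2  3 11 11 10  9  9 12 12 11]
 [11 11 13 11 21 29 53  8 11 11 10 12 10 10]
 [10 11 11 11 34 40 50  7 11 11 12 12  9 12]
 [11 11 10 11 27 39 50 -1  5 12 10  9  9 14]
 [13 10 11  3 11 24 27 -5 -3  2  7 11 10 14]
 [12  6 -4 -1 -2  2 -1  0  1 -2 -2 11 11 11]
 [10 -1 -3 -2  4  4  3  6  1  0  1  6 11 11]
 [ 7 -2 -3 -2  1  3  4  0  0 -2  1 -2 10 11]
 [11 -1 -1  0  2  1  5  1  0  0  0  0 11  9]
 [10  0  0  1 -1  1 -1  2  1 -3  3 -1  9  8]]
[array([200.68, 192.56]), array([201.17, 195.98]), array([201.34, 196.7 ]), array([202.21, 195.79])]<stdin>:9: RuntimeWarning: invalid value encountered in scalar divide
```

Tip and disc agree with the prediction to about 1–2 mm. Press down, watching the force.

```bash
python3 - <<'E'
from h import *
np.set_printoptions(precision=2,suppress=True)
P=[515.3,-118.7]
robot.servo_line(P+[206],feed=30); robot.hold(.4)
fz=lambda: np.mean([(robot.hold(.03),robot.observe()['contact_force'][2])[1] for _ in range(6)])
f0=fz(); print(f0)
for z in np.arange(205,193,-1.):
    robot.servo_line(P+[z],feed=10); robot.hold(.1); f=fz()-f0; o=robot.observe(); print(z,round(f,2),o['tcp_pos'][2])
    if f>2.7: break
robot.hold(.5); o=robot.observe(); print(o['t'],fz()-f0,o['tcp_pos'],o['grip_width']*92,o['grip_force'])
shot('scene','s7.png');shot('top')
for n in('bottle_mid','probe_grip'): print(n,[(round(k['confidence'],2),world(k['at'],'scene')) for k in viewer.pinpoint(n,'scene')[:1]])
cv2.imwrite('pics/c7.png',cv2.resize(cv2.imread('pics/s7.png')[130:230,165:245],(480,600),interpolation=cv2.INTER_CUBIC))
E
```

```text
-1.4292589185445512
205.0 0.4 205.01763814840731
204.0 0.52 204.02116871691234
203.0 -0.46 203.0246709829721
202.0 0.53 202.0107577451626
201.0 1.23 201.08353401909255
200.0 1.73 200.060420712524
199.0 2.36 199.01011150273408
198.0 2.55 198.04014740687043
197.0 3.08 197.02883546094273
31.6 2.932258406951954 [ 515.33 -118.72  197.02] 23.781163145253476 39.78858232498169
bottle_mid []
probe_grip [(0.85, array([ 517.75, -116.95,  209.75]))]
```

View pics/c7.png

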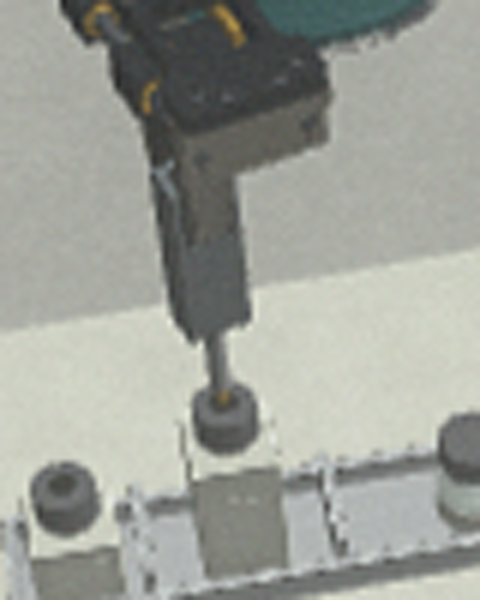

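The tip sits on the disc at px (202,196.6), disc centre (201.9,196.5). Force is about 3 N after 5 mm of travel, and the bottle is upright. Handing in.

```bash
python3 -c "
from h import *
print(robot.job_done())"
```

```text
the job is handed in; nothing more can be done
None
```

I stood the tall bottle upright in the middle bay and let go of it. The arm is holding the largest thermometer upright on the cap's disc at about 3 N, roughly 5 mm in. I handed the job in at about 32 s; no verdict was returned.

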